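Roll the rolling pin back onto the mat's far border

ROBOT

A 6-joint arm with a two-finger parallel gripper is mounted at the origin on the work surface. World frame = base frame: x ahead of the robot, y to its left, z up, the work surface at z = 0. Lengths are in m, angles in degrees, forces in N, time in s.
With the tool pointing down it reaches from about 0.35 to 0.875 m from the base axis. Payload 4.2 kg.
Tool frame: the origin (TCP) lies at the very end of the fingers, on their centre line; the grasp point (between the pads) lies 19 mm behind it; z points along the fingers, y is the line along which they close (so a half turn about z gives the same grasp; the last joint's range is limited). The gripper opens to 87 mm and grips with 3 to 60 N. Pads are 19 mm wide; open, the fingers measure 117 mm over their backs; the gripper's body (75 mm by 190 mm) begins 51 mm behind the grasp point.
Start: joints at [-49.355, 22.042, 0.453, 0, -68.411, -14.817], TCP at [0.272, -0.563, 0.223] pointing down, gripper open.
Joint ranges: [-179.83, 179.83], [-69.29, 118.12], [-61.27, 80.66], [-181.25, 117.63], [-171.15, -9.14], [-177.46, 177.46]. Speed limits (degrees/s): [159.86, 159.86, 180, 180, 180, 180].

INTERFACE

Orientations are given as a 3x3 rotation matrix whose columns are the frame's x, y, z axes.
In Python, from station import monitor, cams, ticket gives the robot as it stands.
- The arm moves only by the tool drive_tool, never from a script. Its argument "moves" is a list of rows, each an object with "delta_pos": the shift along the tool's x, y, z in mm, a list of three; "turn": the turn about the tool's z in rad; "claw": the opening, from 0 (shut) to 1 (fully open). A call has 1 to 12 rows; each row shifts and turns the commanded pose from where the row before left it, along the tool's axes as they then stand; what a row does not reach is not made up. A row lasts 1/8 s, in which the tool goes at most 62.5 mm and 10.7 degrees, less where a joint would pass 70% of its speed; a pose out of reach is approached as far as the arm can. A call is refused whole if a number of a shift passes 62.5 or a number of a turn 0.188, either way. A call with a gripper value outside its range is refused whole. The fingers move at their own pace and stop on an object; the grip force is fixed at half the most. Time passes only in rows, so rows that do not move let the fingers close. It gives the time, the measured TCP pose, the force, the opening and the grip force at its end, in the units of the state.
- monitor.sense(): the state, without advancing time (a new reading comes with each control period).
- cams.capture(name): name is "side" or "top"; returns a dict with "color" (400x640x3 uint8, red, green, blue), "range_z" (400x640 float32, m along the optical axis (not along the pixel's ray), 0 where there is no reading), "vertical_fov" (degrees; the focal length in pixels is half the picture's height over the tangent of half this angle, whatever the lens; pixels are square), "cx", "cy" (the principal point, pixels), "extrinsics" (4x4, takes a point from camera to world coordinates). Camera axes: x right, y down, z forward; pixel columns grow to the right and rows downward; lengths in m; the calibration is good to about 2 mm. A picture is of the moment at which its call begins.
- ticket.finish_job(): hands the job in; it is judged then, once.
The state is a dict: "time_s": time; "joints": joint angles; "joint_velocities": joint speeds; "effort": joint torques, N m; "tcp_pos": TCP position; "ee_rot": TCP orientation; "wrist_force": force on the tool from outside, world axes, zero at the start; "moment": the same for the moment, N m; "gripper_width": opening from 0.0 (shut) to 1.0 (fully open); "gripper_force": force on a finger pad.
Only numpy, scipy, OpenCV 4.12 (cv2) and the standard library are available. Lean on these libraries where they do the work, as an engineer would, in place of code of your own. Each camera call takes 0.05 s, during which the arm holds its last target. There are 200 camera calls.

TASK

The dough comes next, so clear the middle of the pastry mat: with your fingertips on top of the barrel only, roll the rolling pin away from you until it lies along the orange border at the mat's far edge, the line where the barrel rests on the mat being on that border from end to end. It must truly roll, not be shoved from behind, gripped or lifted; leave it lying still and let go, and leave everything else where it stands.

Things in the scene. Friction and masses are not known exactly. Their poses are not given: they have to be found in the camera images.
- rolling_pin: One-piece wooden rolling pin, about 0.6 kg, lying on the mat: barrel 60 mm in diameter, 250 mm long, then at each end a 6 mm collar and an 85 mm handle 28 mm thick, clear of the mat (432 mm overall). Origin at its middle, on its axis, 32 mm above the bench; the barrel's top is 62 mm above the bench. y runs along the pin, to the robot's left; x and z turn as it rolls (z up at the start)
- pin_left_end (a point): Centre of the barrel's left (+y) end face, on the axis, 125 mm from the pin's middle. A fingertip that rolls the pin from its top without slipping travels twice as far as the pin, so it takes several strokes of a few centimetres, under a press of a few newtons
- pin_right_end (a point): Centre of the barrel's right (-y) end face, on the axis, 125 mm from the pin's middle. Pressed near its middle the pin rolls square to its axis and keeps its heading, which starts within 4 degrees of the border's; let go, it stops by its rolling drag within 2 cm from 0.1 m/s
- pastry_mat: Tan silicone mat lying fast on the steel bench, 315 mm (its x, from the robot's side to the far side) by 520 mm (its y), 2 mm thick, with printed circles and an orange border: 40 mm wide along the near and far edges, 20 mm at the sides. Origin at the centre of its underside, on the bench; x points to the far edge
- far_band (a point): Point on the mat's top face at the middle of the far orange border (half-way across its 40 mm width and half-way along it), 137.5 mm in the mat's +x direction from the mat's centre; axes as the mat's
- ring_cutter: Steel pastry ring, 60 mm across and 35 mm high, standing on the near part of the mat behind the pin, or just over its near border; origin at the centre of its underside. To be left alone
- bench_scraper: Bench scraper lying flat: steel blade 75 by 150 mm with a black 19 mm round grip along one edge; origin under the middle of the grip, the blade lies to its x. To be left alone
- squeeze_bottle: Red plastic squeeze bottle, 68 mm across, 205 mm high; origin at the centre of its underside. To be left alone
- pepper_mill: Dark wooden pepper mill, 58 mm across, 197 mm high; origin at the centre of its underside. To be left alone
- flour_dredger: Aluminium flour shaker, 68 mm across, 114 mm high; origin at the centre of its underside. To be left alone
- mixing_bowl: Steel bowl, 160 mm across the rim, 75 mm high; origin at the centre of its underside. To be left alone
- ramekin: Small white bowl, 86 mm across, 45 mm high; origin at the centre of its underside. To be left alone

How it is judged (in metres and radians):
On the way, in this order (a step that is already met when the one before it is completed fails the run):
1. the pin has rolled a quarter turn (angle between rolling_pin's own z axis and vertical above 1.4 rad), for 0.05 s.
2. the pin has rolled nearly half a turn (angle between rolling_pin's own z axis and vertical above 2.7 rad), for 0.05 s.
At the end, for the whole second after the job is handed in: The pin lies at rest on the mat with both ends of its barrel within 20 mm of the centre line of the far orange border (so the barrel rests on that 40 mm wide border along its whole length) and not beyond the mat's sides (x of pin_left_end in the frame of far_band between -0.02 and 0.02 m and x of pin_right_end in the frame of far_band between -0.02 and 0.02 m and y of pin_left_end in the frame of far_band below 0.26 m and y of pin_right_end in the frame of far_band above -0.26 m and height (world z) of rolling_pin between 0.028 and 0.036 m and linear speed of rolling_pin below 0.01 m/s and angular speed of rolling_pin below 0.3 rad/s); the robot touches nothing.
It fails at once if the rolling pin is lifted, its axis more than 10 mm above its height as it lies (height (world z) of rolling_pin above 0.042 m).
It fails at once if the fingers touch the pin elsewhere than on top of the barrel (grasp point under 68 mm over the bench: tips well down its side) (contact force between the fingers and rolling_pin above 0.5 N and height (world z) of the grasp point below 0.068 m).
It fails at once if another thing is moved more than 20 mm (distance of any of ring_cutter, bench_scraper, squeeze_bottle, pepper_mill, flour_dredger, mixing_bowl, ramekin from where it was at the start of the episode above 0.02 m).
It also fails if it takes over 64 s, if anything falls off the work surface, if the arm or the gripper's body presses on something with over 40 N, if the wrist force passes 120 N, or if a joint passes its speed limit or range.

## Working session

There is one attempt and no reset: what is moved stays moved. The work goes in short steps, Python scripts to look and compute and a tool call to move; the robot and the scene stay as the last step left them, time stands still between calls to the robot, and variables do not carry over. Pictures are saved under pics/ and viewed, at most 10 in all, crops included, and the job is handed in when it is done.

Besides the shell and the picture viewer there is one more tool, called after "Call:" by a JSON object that holds its "method" and its "body". drive_tool: Moves the arm, as the interface text tells. Its arguments: {"type":"object","properties":{"moves":{"type":"array","items":{"type":"object","properties":{"delta_pos":{"type":"array","items":{"type":"number"}},"turn":{"type":"number"},"claw":{"type":"number"}}}}},"required":["moves"]}

```bash
mkdir -p pics; cat > h.py <<'E'
import numpy as np, cv2
from station import monitor, cams, ticket
def cap(n):
    c=cams.capture(n); h=c["color"].shape[0]
    c["f"]=h/2/np.tan(np.radians(c["vertical_fov"])/2); return c
def world(c,stride=1):
    d=c["range_z"]; v,u=np.mgrid[:d.shape[0],:d.shape[1]]
    P=np.stack([(u-c["cx"])/c["f"]*d,(v-c["cy"])/c["f"]*d,d,np.ones_like(d)],-1)@np.array(c["extrinsics"]).T
    P=P[...,:3]; P[d==0]=np.nan; return P
def ray(c,u,v,z):
    E=np.array(c["extrinsics"]); d=E[:3,:3]@np.array([(u-c["cx"])/c["f"],(v-c["cy"])/c["f"],1])
    return E[:3,3]+d*(z-E[2,3])/d[2]
def save(c,n): cv2.imwrite("pics/"+n,c["color"][...,::-1])
E
python3 - <<'E'
from h import *
for n in("top","side"):
    c=cap(n); save(c,n+"1.png"); print(n,c["f"],c["cx"],c["cy"],np.round(c["extrinsics"],3).tolist())
s=monitor.sense();print(s["time_s"],s["tcp_pos"],np.round(s["ee_rot"],3).tolist(),s["wrist_force"],s["gripper_width"])
E
```

```text
top 497.74499975729117 317.38798021622233 198.53020631307737 [[-0.023, -0.994, 0.108, 0.368], [-1.0, 0.023, -0.004, -0.005], [0.002, -0.109, -0.994, 1.534], [0.0, 0.0, 0.0, 1.0]]
side 484.5899261571692 312.1442287114076 198.5977399374845 [[-0.925, -0.244, 0.29, 0.028], [-0.379, 0.606, -0.7, 1.168], [-0.004, -0.757, -0.653, 1.13], [0.0, 0.0, 0.0, 1.0]]
0.1 [ 0.2720679  -0.56207883  0.22156765] [[-0.9, -0.436, -0.001], [-0.436, 0.9, 0.002], [0.0, 0.002, -1.0]] [-0.80092383 -0.38434786 -0.34198487] 1.0034118108980807
```

View pics/top1.png

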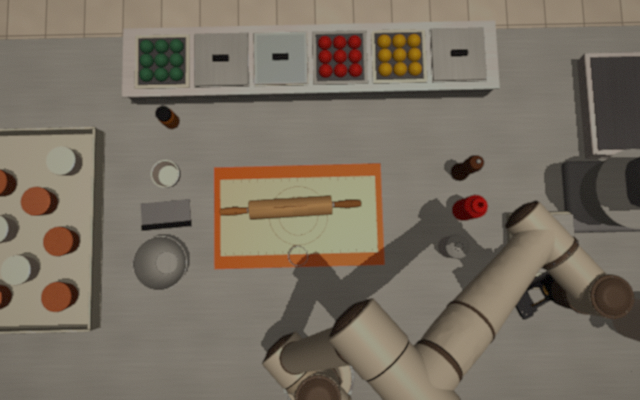

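View pics/side1.png

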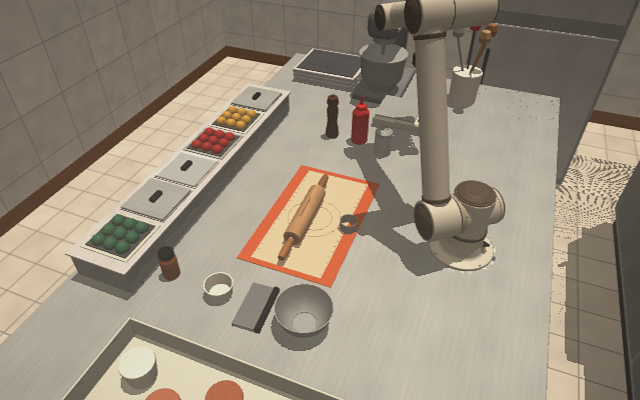

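The top view shows the mat spanning (214–383, 163–268), with the far border at the top. The pin barrel runs from about (249,208) to (332,206), and the ring stands at (297,253). The bottle, mill and dredger are right of the mat, and the bowl, scraper and ramekin are left of it. Next I'll measure the mat and the pin.

```bash
cat >> h.py <<'E'
def fit_mat(c):
    hsv=cv2.cvtColor(c["color"],cv2.COLOR_RGB2HSV)
    m=cv2.inRange(hsv,(4,165,90),(16,255,255)); m[:140]=0; m[290:]=0; m[:,:200]=0; m[:,400:]=0
    P=[]
    for u in range(225,375):   # far outer edge: first orange row from the top
        r=np.flatnonzero(m[:,u]); P+= [ray(c,u,r[0]-.5,.002)[:2]] if len(r) else []
    return m,np.array(P)
def line(P):
    vx,vy,x,y=cv2.fitLine(P.astype(np.float32),cv2.DIST_HUBER,0,.001,.001).ravel()
    if vy<0: vx,vy=-vx,-vy
    return np.array([x,y]),np.array([vx,vy])
def pin(c):
    W=world(c); ok=(W[...,2]>.042)&(W[...,2]<.085)&(W[...,0]>.35)&(W[...,0]<.83)&(abs(W[...,1])<.27)
    n,l,st,_=cv2.connectedComponentsWithStats(ok.astype(np.uint8)); 
    k=1+np.argmax([s[2] for s in st[1:]]); Q=W[l==k]
    return Q
E
python3 - <<'E'
from h import *
c=cap("top"); m,P=fit_mat(c); p,d=line(P); print("far edge",p,d,np.degrees(np.arctan2(-d[0],d[1])),len(P))
n=np.array([d[1],-d[0]])
print("resid",np.round(np.std((P-p)@n),4))
ys,xs=np.nonzero(m); W=np.array([ray(c,u,v,.002)[:2] for u,v in zip(xs,ys)])
print("mat n-range",np.percentile((W-p)@n,[.2,99.8]),"d-range",np.percentile((W-p)@d,[.2,99.8]))
Q=pin(c); print(len(Q),Q.min(0),Q.max(0))
T=Q[Q[:,2]>.052]; q,e=line(T[:,:2]); s=(T[:,:2]-q)@e; print("pin",q,e,np.degrees(np.arctan2(-e[0],e[1])),s.min(),s.max(),np.percentile(T[:,2],95))
# colour view of pin edges
hsv=cv2.cvtColor(c["color"],cv2.COLOR_RGB2HSV)
for u in (260,275,290,305,320): print(u,[(v,*hsv[v,u]) for v in range(192,224,2)])
E
```

```text
far edge [0.64016205 0.01570019] [-0.00414306  0.9999914 ] 0.2373807 150
resid 0.001
mat n-range [-3.10208822e-01 -2.91827587e-04] d-range [-0.22213642  0.29113575]
1657 [ 0.47561738 -0.14222064  0.04209728] [0.54064474 0.20058018 0.07280333]
pin [0.5070018  0.07033666] [-0.04092345  0.99916226] 2.3453958 -0.1238768908729302 0.1255965855720793 0.06571973669811175
260 [(192, np.uint8(26), np.uint8(59), np.uint8(161)), (194, np.uint8(26), np.uint8(58), np.uint8(162)), (196, np.uint8(25), np.uint8(60), np.uint8(162)), (198, np.uint8(26), np.uint8(60), np.uint8(158)), (200, np.uint8(17), np.uint8(109), np.uint8(115)), (202, np.uint8(15), np.uint8(147), np.uint8(120)), (204, np.uint8(16), np.uint8(139), np.uint8(132)), (206, np.uint8(15), np.uint8(138), np.uint8(140)), (208, np.uint8(16), np.uint8(140), np.uint8(146)), (210, np.uint8(16), np.uint8(136), np.uint8(144)), (212, np.uint8(16), np.uint8(138), np.uint8(142)), (214, np.uint8(15), np.uint8(139), np.uint8(134)), (216, np.uint8(15), np.uint8(150), np.uint8(114)), (218, np.uint8(18), np.uint8(116), np.uint8(97)), (220, np.uint8(27), 
[... 2635 characters left out ...]
.uint8(20), np.uint8(95), np.uint8(110)), (198, np.uint8(15), np.uint8(143), np.uint8(114)), (200, np.uint8(15), np.uint8(139), np.uint8(128)), (202, np.uint8(16), np.uint8(138), np.uint8(142)), (204, np.uint8(16), np.uint8(137), np.uint8(156)), (206, np.uint8(16), np.uint8(137), np.uint8(151)), (208, np.uint8(16), np.uint8(138), np.uint8(139)), (210, np.uint8(16), np.uint8(141), np.uint8(132)), (212, np.uint8(15), np.uint8(144), np.uint8(117)), (214, np.uint8(17), np.uint8(118), np.uint8(108)), (216, np.uint8(29), np.uint8(53), np.uint8(154)), (218, np.uint8(31), np.uint8(50), np.uint8(164)), (220, np.uint8(31), np.uint8(48), np.uint8(164)), (222, np.uint8(31), np.uint8(50), np.uint8(162))]
```

The mat and pin sizes agree with what was given: the barrel measures 249 mm and the mat depth about 310 mm. The pin's centre is at (0.507, 0.070) with heading 2.35°, against 0.24° for the mat. The far band's centre line is at x≈0.620, so the axis must travel about 113 mm. I'll close the fingers, align them with the pin and move over it.

Call:
{"method": "drive_tool", "body": {"moves": [{"delta_pos": [0,0,0],"turn": 0.137,"claw": 0},{"delta_pos": [0,0,0],"turn": 0.137,"claw": 0},{"delta_pos": [0,0,0],"turn": 0.137,"claw": 0},{"delta_pos": [-18,44,0],"turn": 0,"claw": 0},{"delta_pos": [-18,44,0],"turn": 0,"claw": 0},{"delta_pos": [-18,44,0],"turn": 0,"claw": 0},{"delta_pos": [-18,44,0],"turn": 0,"claw": 0},{"delta_pos": [-18,44,0],"turn": 0,"claw": 0},{"delta_pos": [-18,44,0],"turn": 0,"claw": 0},{"delta_pos": [-18,44,0],"turn": 0,"claw": 0},{"delta_pos": [-18,44,0],"turn": 0,"claw": 0},{"delta_pos": [-18,44,0],"turn": 0,"claw": 0}]}}

```text
time_s: 1.65
tcp_pos: [0.4186, -0.1589, 0.2226]
ee_rot: [[-0.999, -0.04, 0.0], [-0.04, 0.999, 0.0], [-0.0, 0.0, -1.0]]
wrist_force: [1.5, 0.1, -0.1]
gripper_width: 0.002
gripper_force: 0.0
```

Call:
{"method": "drive_tool", "body": {"moves": [{"delta_pos": [-18,45,0],"turn": 0,"claw": 0},{"delta_pos": [-18,45,0],"turn": 0,"claw": 0},{"delta_pos": [-18,45,0],"turn": 0,"claw": 0},{"delta_pos": [-18,45,0],"turn": 0,"claw": 0},{"delta_pos": [0,40,30],"turn": 0,"claw": 0},{"delta_pos": [0,0,40],"turn": 0,"claw": 0},{"delta_pos": [0,0,40],"turn": 0,"claw": 0},{"delta_pos": [0,0,30],"turn": 0,"claw": 0},{"delta_pos": [0,0,0],"turn": 0,"claw": 0},{"delta_pos": [0,0,0],"turn": 0,"claw": 0}]}}

```text
time_s: 2.9
tcp_pos: [0.4825, 0.0625, 0.0836]
ee_rot: [[-0.999, -0.04, 0.002], [-0.04, 0.999, 0.0], [-0.002, 0.0, -1.0]]
wrist_force: [-0.2, -0.3, -0.1]
gripper_width: 0.003
gripper_force: 0.0
```

Call:
{"method": "drive_tool", "body": {"moves": [{"delta_pos": [-17,7,8],"turn": 0,"claw": 0},{"delta_pos": [0,0,8],"turn": 0,"claw": 0},{"delta_pos": [0,0,2],"turn": 0,"claw": 0},{"delta_pos": [0,0,1],"turn": 0,"claw": 0},{"delta_pos": [0,0,1],"turn": 0,"claw": 0},{"delta_pos": [0,0,0.5],"turn": 0,"claw": 0},{"delta_pos": [0,0,0],"turn": 0,"claw": 0}]}}

```text
time_s: 3.78
tcp_pos: [0.4986, 0.07, 0.0624]
ee_rot: [[-0.999, -0.04, 0.001], [-0.04, 0.999, 0.0], [-0.001, 0.0, -1.0]]
wrist_force: [-0.7, -0.7, 1.5]
gripper_width: 0.008
gripper_force: 0.8
```

Call:
{"method": "drive_tool", "body": {"moves": [{"delta_pos": [0,0,0.5],"turn": 0,"claw": 0},{"delta_pos": [0,0,0],"turn": 0,"claw": 0}]}}

```text
time_s: 4.03
tcp_pos: [0.499, 0.07, 0.0623]
ee_rot: [[-0.999, -0.04, 0.002], [-0.04, 0.999, 0.0], [-0.002, 0.0, -1.0]]
wrist_force: [0.2, -2.0, 5.1]
gripper_width: 0.003
gripper_force: 2.6
```

Call:
{"method": "drive_tool", "body": {"moves": [{"delta_pos": [-2,0,0.1],"turn": 0,"claw": 0},{"delta_pos": [-4,0,0],"turn": 0,"claw": 0},{"delta_pos": [-5,0,0],"turn": 0,"claw": 0},{"delta_pos": [-5,0,0],"turn": 0,"claw": 0},{"delta_pos": [-5,0,0],"turn": 0,"claw": 0},{"delta_pos": [-5,0,0],"turn": 0,"claw": 0},{"delta_pos": [-4,0,0],"turn": 0,"claw": 0},{"delta_pos": [-2,0,0],"turn": 0,"claw": 0},{"delta_pos": [0,0,0],"turn": 0,"claw": 0}]}}

```text
time_s: 5.15
tcp_pos: [0.5313, 0.0713, 0.0623]
ee_rot: [[-0.999, -0.04, 0.002], [-0.04, 0.999, 0.0], [-0.002, 0.0, -1.0]]
wrist_force: [-0.3, -1.0, 6.0]
gripper_width: 0.006
gripper_force: 2.9
```

```bash
cat >> h.py <<'E'
def report():
    c=cap("top"); Q=pin(c); hsv=cv2.cvtColor(c["color"],cv2.COLOR_RGB2HSV)
    m=cv2.inRange(hsv,(12,100,60),(20,200,255)); m[:150]=0;m[255:]=0;m[:,:215]=0;m[:,:]=cv2.morphologyEx(m,cv2.MORPH_OPEN,np.ones((3,3)))
    T=Q[(Q[:,2]>.052)&(Q[:,2]<.07)]
    q,e=line(T[:,:2]); s=(T[:,:2]-q)@e; a=q+e*s.min(); b=q+e*s.max()
    print("pin",q,"deg",np.degrees(np.arctan2(-e[0],e[1])),"ends",a,b,"n",len(T)); return c
E
python3 - <<'E'
from h import *
c=report();save(c,"t2.png");save(cap("side"),"s2.png");print(monitor.sense()["tcp_pos"],monitor.sense()["wrist_force"])
E
```

```text
pin [ 0.52032363 -0.01778296] deg 10.770748 ends [ 0.52754583 -0.05574832] [0.48994403 0.14191543] n 203
[0.53116802 0.0712644  0.06229169] [ 0.84981478 -1.06959654  5.59700141]
```

View pics/s2.png

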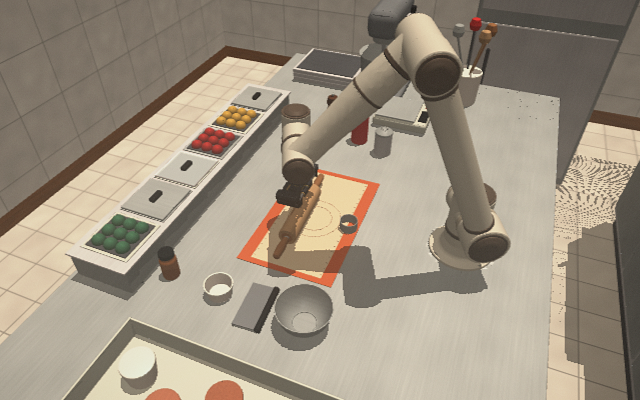

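View pics/t2.png

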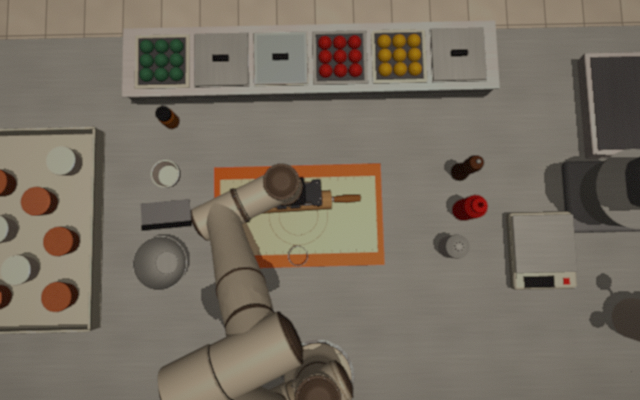

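The side view shows the pin rolling towards the far side, still touched on top. In the top view the arm hides the left half, and only the right handle at (345,198) is visible. I'll combine both views with a fit of the barrel axis.

```bash
cat >> h.py <<'E'
from scipy.optimize import least_squares
def axis(x0=.52):
    A=[]
    for n in("top","side"):
        c=cap(n); W=world(c); hsv=cv2.cvtColor(c["color"],cv2.COLOR_RGB2HSV)
        m=cv2.inRange(hsv,(11,80,60),(21,220,255))>0
        m&=(W[...,2]>.03)&(W[...,2]<.066)&(abs(W[...,0]-x0)<.07)&(W[...,1]>-.15)&(W[...,1]<.3)
        A.append(W[m])
    out=[]
    for P in (A[0],A[1],np.vstack(A)):
        def f(p):
            h=p[1]; n=(P[:,0]-p[0])*np.cos(h)+(P[:,1]-.07)*np.sin(h)
            r=np.hypot(n,P[:,2]-.032); s=(P[:,1]-.074)
            return (r-np.where(abs(s)<.127,.03,.014))
        r=least_squares(f,[x0,.04],loss="soft_l1",f_scale=.002)
        out.append((len(P),round(r.x[0],4),round(np.degrees(r.x[1]),2),round(np.median(abs(f(r.x))),4)))
    print("n, x at y=.07, heading, resid: top/side/both",out)
    s=monitor.sense(); print(np.round(s["tcp_pos"],4),np.round(s["wrist_force"],1),s["time_s"])
E
python3 -c "
from h import *
axis(.525)"
```

```text
n, x at y=.07, heading, resid: top/side/both [(538, np.float64(0.5246), np.float64(2.43), np.float64(0.0017)), (1143, np.float64(0.5239), np.float64(2.4), np.float64(0.0016)), (1681, np.float64(0.5242), np.float64(2.48), np.float64(0.0016))]
[0.5311 0.0713 0.0623] [ 0.8 -0.5  6.1] 5.35
```

The fit works: both views agree on the axis at x=0.5242, heading 2.4°, so the pin moved 17 mm for a 32 mm tip stroke and rolls without slipping. Next stroke.

Call:
{"method": "drive_tool", "body": {"moves": [{"delta_pos": [0,0,-6],"turn": 0,"claw": 0},{"delta_pos": [16,0,0],"turn": 0,"claw": 0},{"delta_pos": [0,0,4],"turn": 0,"claw": 0},{"delta_pos": [0,0,2],"turn": 0,"claw": 0},{"delta_pos": [-3,0,0],"turn": 0,"claw": 0},{"delta_pos": [-6,0,0],"turn": 0,"claw": 0},{"delta_pos": [-6,0,0],"turn": 0,"claw": 0},{"delta_pos": [-6,0,0],"turn": 0,"claw": 0},{"delta_pos": [-6,0,0],"turn": 0,"claw": 0},{"delta_pos": [-6,0,0],"turn": 0,"claw": 0},{"delta_pos": [-3,0,0],"turn": 0,"claw": 0},{"delta_pos": [0,0,0],"turn": 0,"claw": 0}]}}

```text
time_s: 6.85
tcp_pos: [0.552, 0.0722, 0.0622]
ee_rot: [[-0.999, -0.04, 0.002], [-0.04, 0.999, 0.0], [-0.002, 0.0, -1.0]]
wrist_force: [-0.1, -0.7, 5.3]
gripper_width: 0.005
gripper_force: 2.8
```

```bash
python3 -c "
from h import *
axis(.542)"
```

```text
n, x at y=.07, heading, resid: top/side/both [(666, np.float64(0.5428), np.float64(2.45), np.float64(0.0017)), (1159, np.float64(0.5424), np.float64(2.27), np.float64(0.0016)), (1825, np.float64(0.5426), np.float64(2.36), np.float64(0.0016))]
[0.5518 0.0722 0.0622] [ 0.5 -1.4  5.2] 6.95
```

Call:
{"method": "drive_tool", "body": {"moves": [{"delta_pos": [0,0,-6],"turn": 0,"claw": 0},{"delta_pos": [18,0,0],"turn": 0,"claw": 0},{"delta_pos": [0,0,4],"turn": 0,"claw": 0},{"delta_pos": [0,0,2],"turn": 0,"claw": 0},{"delta_pos": [-3,0,0],"turn": 0,"claw": 0},{"delta_pos": [-6,0,0],"turn": 0,"claw": 0},{"delta_pos": [-6,0,0],"turn": 0,"claw": 0},{"delta_pos": [-6,0,0],"turn": 0,"claw": 0},{"delta_pos": [-6,0,0],"turn": 0,"claw": 0},{"delta_pos": [-6,0,0],"turn": 0,"claw": 0},{"delta_pos": [-3,0,0],"turn": 0,"claw": 0},{"delta_pos": [0,0,0],"turn": 0,"claw": 0}]}}

```text
time_s: 8.45
tcp_pos: [0.5703, 0.0729, 0.0622]
ee_rot: [[-0.999, -0.04, 0.003], [-0.04, 0.999, 0.0], [-0.003, -0.0, -1.0]]
wrist_force: [0.5, -0.3, 5.2]
gripper_width: 0.007
gripper_force: 2.7
```

Call:
{"method": "drive_tool", "body": {"moves": [{"delta_pos": [0,0,-6],"turn": 0,"claw": 0},{"delta_pos": [18,0,0],"turn": 0,"claw": 0},{"delta_pos": [0,0,4],"turn": 0,"claw": 0},{"delta_pos": [0,0,2],"turn": 0,"claw": 0},{"delta_pos": [-3,0,0],"turn": 0,"claw": 0},{"delta_pos": [-6,0,0],"turn": 0,"claw": 0},{"delta_pos": [-6,0,0],"turn": 0,"claw": 0},{"delta_pos": [-6,0,0],"turn": 0,"claw": 0},{"delta_pos": [-6,0,0],"turn": 0,"claw": 0},{"delta_pos": [-6,0,0],"turn": 0,"claw": 0},{"delta_pos": [-3,0,0],"turn": 0,"claw": 0},{"delta_pos": [0,0,0],"turn": 0,"claw": 0}]}}

```text
time_s: 9.95
tcp_pos: [0.5881, 0.0736, 0.0623]
ee_rot: [[-0.999, -0.04, 0.003], [-0.04, 0.999, 0.0], [-0.003, 0.0, -1.0]]
wrist_force: [0.8, -1.1, 5.3]
gripper_width: 0.008
gripper_force: 2.7
```

```bash
python3 -c "
from h import *
axis(.578)"
```

```text
n, x at y=.07, heading, resid: top/side/both [(798, np.float64(0.5794), np.float64(2.17), np.float64(0.0017)), (1162, np.float64(0.5787), np.float64(2.25), np.float64(0.0017)), (1960, np.float64(0.579), np.float64(2.27), np.float64(0.0017))]
[0.5879 0.0736 0.0623] [ 0.2 -0.3  5.2] 10.05
```

Call:
{"method": "drive_tool", "body": {"moves": [{"delta_pos": [0,0,-6],"turn": 0,"claw": 0},{"delta_pos": [18,0,0],"turn": 0,"claw": 0},{"delta_pos": [0,0,4],"turn": 0,"claw": 0},{"delta_pos": [0,0,2],"turn": 0,"claw": 0},{"delta_pos": [-3,0,0],"turn": 0,"claw": 0},{"delta_pos": [-6,0,0],"turn": 0,"claw": 0},{"delta_pos": [-6,0,0],"turn": 0,"claw": 0},{"delta_pos": [-6,0,0],"turn": 0,"claw": 0},{"delta_pos": [-6,0,0],"turn": 0,"claw": 0},{"delta_pos": [-6,0,0],"turn": 0,"claw": 0},{"delta_pos": [-3,0,0],"turn": 0,"claw": 0},{"delta_pos": [0,0,0],"turn": 0,"claw": 0}]}}

```text
time_s: 11.55
tcp_pos: [0.6061, 0.0743, 0.0623]
ee_rot: [[-0.999, -0.04, 0.003], [-0.04, 0.999, 0.0], [-0.003, 0.0, -1.0]]
wrist_force: [-0.5, -0.5, 5.4]
gripper_width: 0.006
gripper_force: 2.7
```

Call:
{"method": "drive_tool", "body": {"moves": [{"delta_pos": [0,0,-6],"turn": 0,"claw": 0},{"delta_pos": [18,0,0],"turn": 0,"claw": 0},{"delta_pos": [0,0,4],"turn": 0,"claw": 0},{"delta_pos": [0,0,2],"turn": 0,"claw": 0},{"delta_pos": [-3,0,0],"turn": 0,"claw": 0},{"delta_pos": [-6,0,0],"turn": 0,"claw": 0},{"delta_pos": [-6,0,0],"turn": 0,"claw": 0},{"delta_pos": [-6,0,0],"turn": 0,"claw": 0},{"delta_pos": [-6,0,0],"turn": 0,"claw": 0},{"delta_pos": [-6,0,0],"turn": 0,"claw": 0},{"delta_pos": [-3,0,0],"turn": 0,"claw": 0},{"delta_pos": [0,0,0],"turn": 0,"claw": 0}]}}

```text
time_s: 13.05
tcp_pos: [0.6241, 0.075, 0.0623]
ee_rot: [[-0.999, -0.04, 0.003], [-0.04, 0.999, 0.0], [-0.003, 0.0, -1.0]]
wrist_force: [0.4, 0.3, 5.5]
gripper_width: 0.01
gripper_force: 2.7
```

```bash
python3 -c "
from h import *
axis(.614)"
```

```text
n, x at y=.07, heading, resid: top/side/both [(879, np.float64(0.6161), np.float64(2.19), np.float64(0.0017)), (1158, np.float64(0.6152), np.float64(2.1), np.float64(0.0018)), (2037, np.float64(0.6156), np.float64(2.21), np.float64(0.0018))]
[0.6239 0.075  0.0623] [0.4 0.5 4.5] 13.15
```

Call:
{"method": "drive_tool", "body": {"moves": [{"delta_pos": [0,0,-6],"turn": 0,"claw": 0},{"delta_pos": [13,0,0],"turn": 0,"claw": 0},{"delta_pos": [0,0,4],"turn": 0,"claw": 0},{"delta_pos": [0,0,2],"turn": 0,"claw": 0},{"delta_pos": [-2,0,0],"turn": 0,"claw": 0},{"delta_pos": [-3,0,0],"turn": 0,"claw": 0},{"delta_pos": [-3,0,0],"turn": 0,"claw": 0},{"delta_pos": [-1,0,0],"turn": 0,"claw": 0},{"delta_pos": [0,0,0],"turn": 0,"claw": 0},{"delta_pos": [0,0,-4],"turn": 0,"claw": 0},{"delta_pos": [0,0,-30],"turn": 0,"claw": 0},{"delta_pos": [0,0,-50],"turn": 0,"claw": 0}]}}

```text
time_s: 14.65
tcp_pos: [0.6164, 0.0744, 0.1435]
ee_rot: [[-0.999, -0.039, -0.007], [-0.039, 0.999, -0.002], [0.007, -0.001, -1.0]]
wrist_force: [0.1, 0.3, -0.3]
gripper_width: 0.006
gripper_force: 0.0
```

Call:
{"method": "drive_tool", "body": {"moves": [{"delta_pos": [40,0,-20],"turn": 0,"claw": 0},{"delta_pos": [50,0,-20],"turn": 0,"claw": 0},{"delta_pos": [50,0,0],"turn": 0,"claw": 0},{"delta_pos": [50,0,0],"turn": 0,"claw": 0},{"delta_pos": [20,0,0],"turn": 0,"claw": 0},{"delta_pos": [0,0,0],"turn": 0,"claw": 0},{"delta_pos": [0,0,0],"turn": 0,"claw": 0}]}}

```text
time_s: 15.52
tcp_pos: [0.4091, 0.0667, 0.1855]
ee_rot: [[-0.999, -0.04, 0.0], [-0.04, 0.999, 0.0], [-0.0, 0.0, -1.0]]
wrist_force: [0.7, 0.3, -0.3]
gripper_width: 0.007
gripper_force: 0.0
```

```bash
python3 - <<'E'
from h import *
axis(.62)
c=cap("top"); m,P=fit_mat(c); save(c,"t3.png"); cv2.imwrite("pics/t3c.png",cv2.resize(c["color"][140:290,190:410,::-1],None,fx=3.5,fy=3.5,interpolation=cv2.INTER_CUBIC))
p,d=line(P);print(p,d)
# inner edge of far border at columns clear of pin; other mat rows
for u in (235,300,365):
    r=np.flatnonzero(m[:,u]); print(u,[tuple(np.round(ray(c,u,v,.002)[:2],4)) for v in (r[0]-.5,r[-1]+.5)])
E
```

```text
n, x at y=.07, heading, resid: top/side/both [(1931, np.float64(0.6204), np.float64(2.5), np.float64(0.0017)), (1205, np.float64(0.62), np.float64(2.22), np.float64(0.0015)), (3136, np.float64(0.6202), np.float64(2.39), np.float64(0.0016))]
[0.4092 0.0666 0.1852] [ 0.3 -0.2  0.2] 15.625
[ 0.49997193 -0.00280798] [-0.81296057  0.5823187 ]
235 [(np.float64(0.6385), np.float64(0.2431)), (np.float64(0.6101), np.float64(0.2432))]
300 [(np.float64(0.3643), np.float64(0.0458)), (np.float64(0.337), np.float64(0.0464))]
365 [(np.float64(0.6417), np.float64(-0.1625)), (np.float64(0.3293), np.float64(-0.152))]
```

View pics/t3c.png

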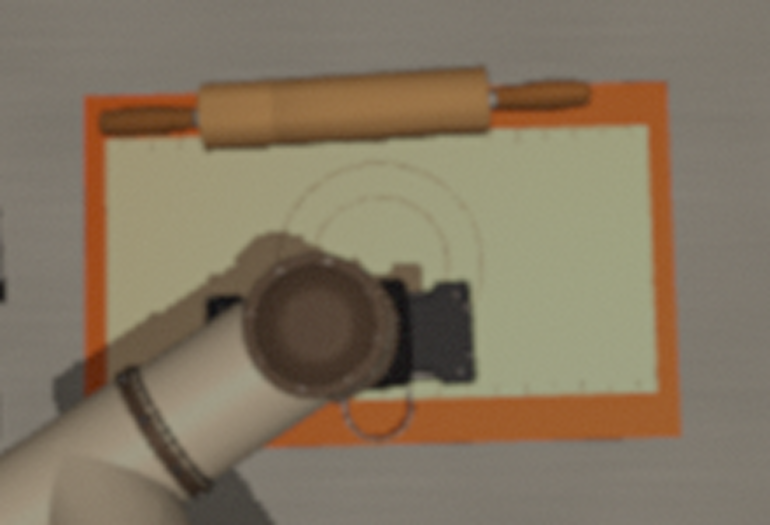

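The crop shows the barrel, from (200,115) to (490,100), lying along the far border from end to end. The fit puts its axis at x≈0.620 against a band centre of about 0.620, with the ends within about ±5 mm. The arm is clear, so I'm handing in.

```bash
python3 -c "
from h import *
print(ticket.finish_job())"
```

```text
the job is handed in; nothing more can be done
None
```

The rolling pin was rolled with the fingertips on top of the barrel onto the far orange border, both barrel ends within about 5 mm of its centre line by my measurement, then let go and handed in at about 16 s; no verdict came back.

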